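Shut the biscuit box, snap its tabs and set the day dial

TASK

Put the biscuits away for the day: swing the lid of the box shut, then press down each of the four blue snap tabs round its rim until every one has clicked flat. Set the grey day dial on the lid to position 4, the fourth black dot clockwise from the big red dot (the red dot is 0), and leave the jug, the saucers and the tea box where they stand.

Things in the scene. Friction and masses are not known exactly. Their poses are not given: they have to be found in the camera images.
- biscuit_box: Food box with clear walls and a teal rim, some biscuits inside, fixed to the worktop: 170 mm deep (its x), 200 mm wide (its y), 100 mm high to the rim. Origin: centre of the underside. Its +x points to the hinge side (roughly away from the robot, turned by up to 0.35 rad), y to the left, z up.
- lid (a joint): Hinge of the white lid. 0 = shut flat on the rim, positive = open; starts 0.85 to 1.2. The hinge line is parallel to box y at box x +85 mm, z +100 mm. Stiff: it stays where left; 1 to 2 N at the front edge shuts it. Lid plate 176 x 206 x 8 mm, underside at hinge height; tabs and dial stand on its outer (upper) face.
- lid_edge (a point): Middle of the lid's front edge, on the outer face, 173 mm from the hinge line. A bare strip 90 mm wide lies here between the two front tabs. Axes as the lid's: x to the hinge, z out of the outer face.
- tab_1 (a joint): Blue snap tab at the lid's front edge, left of middle (pivot at box x -52 mm, y +65 mm with the lid shut). 0 = raised (unlatched, 0.6 rad above the lid), grows as it is pressed down, 0.6 = flat on the lid and engaged. A detent holds it at either end: pushed more than half way (0.3) it snaps on by itself. Takes 3 to 6 N at its outer end.
- tab_1_top (a point): Place to press on tab_1: middle of the upper outer edge, 34 mm out from its pivot. The tab is 36 x 36 x 6 mm and runs from the pivot outwards over the rim. With the lid shut its upper face lies 115 mm above the worktop when flat, and this point stands about 132 mm above the worktop while raised.
- tab_2 (a joint): Blue snap tab at the lid's front edge, right of middle (pivot at box x -52 mm, y -65 mm with the lid shut). 0 = raised (unlatched, 0.6 rad above the lid), grows as it is pressed down, 0.6 = flat on the lid and engaged. A detent holds it at either end: pushed more than half way (0.3) it snaps on by itself. Takes 3 to 6 N at its outer end.
- tab_2_top (a point): Place to press on tab_2: middle of the upper outer edge, 34 mm out from its pivot. The tab is 36 x 36 x 6 mm and runs from the pivot outwards over the rim. With the lid shut its upper face lies 115 mm above the worktop when flat, and this point stands about 132 mm above the worktop while raised.
- tab_3 (a joint): Blue snap tab at the lid's left edge, middle (pivot at box x 0, y +65 mm with the lid shut). 0 = raised (unlatched, 0.6 rad above the lid), grows as it is pressed down, 0.6 = flat on the lid and engaged. A detent holds it at either end: pushed more than half way (0.3) it snaps on by itself. Takes 3 to 6 N at its outer end.
- tab_3_top (a point): Place to press on tab_3: middle of the upper outer edge, 34 mm out from its pivot. The tab is 36 x 36 x 6 mm and runs from the pivot outwards over the rim. With the lid shut its upper face lies 115 mm above the worktop when flat, and this point stands about 132 mm above the worktop while raised.
- tab_4 (a joint): Blue snap tab at the lid's right edge, middle (pivot at box x 0, y -65 mm with the lid shut). 0 = raised (unlatched, 0.6 rad above the lid), grows as it is pressed down, 0.6 = flat on the lid and engaged. A detent holds it at either end: pushed more than half way (0.3) it snaps on by itself. Takes 3 to 6 N at its outer end.
- tab_4_top (a point): Place to press on tab_4: middle of the upper outer edge, 34 mm out from its pivot. The tab is 36 x 36 x 6 mm and runs from the pivot outwards over the rim. With the lid shut its upper face lies 115 mm above the worktop when flat, and this point stands about 132 mm above the worktop while raised.
- dial (a joint): Grey day dial in the middle of the lid; grows clockwise seen from above. Seven click positions 0 to 6, 0.419 rad (24 degrees) apart, with stops at 0 and 2.51 rad; position 4 reads 1.676. It starts at position 1 or 2. It clicks into the nearest position when let go; turning takes about 0.05 N m.
- dial_grip (a point): Grip point on the dial's axis (lid shut: box x 0, y 0, z 143 mm). Bar 44 long, 14 thick, top 7 mm above this point; below it a disc, diameter 48, top 23 mm below this point. x runs along the bar to the pointer end (white line), z up. On the lid a big red dot is position 0, black dots 1 to 6 follow clockwise: 0 lies 72 degrees left of box +x, 3 along +x, 4 24 degrees right of it.
- creamer: Small steel milk jug, 58 x 85 x 68 mm, loose, stands left of the box; leave alone. Origin: underside.
- saucers: Stack of white saucers, 104 x 103 x 62 mm, stands on the serving tray to the right; leave alone. Origin: underside.
- tea_box: Red card box of tea sachets, 60 x 58 x 122 mm, loose, stands right of the box in front of the tray; leave alone. Origin: underside.

How it is judged:
By the outcome, as a careful person would: the job done as asked, in the order asked, and still so for the second after the job is handed in, with the robot touching nothing.
It also fails if it takes over 54 s, if anything falls off the work surface, if the arm or the gripper's body presses on something with over 40 N, if the wrist force passes 120 N, or if a joint passes its speed limit or range.

ROBOT

A 6-joint arm with a two-finger parallel gripper is mounted at the origin on a cart in front of the work surface, level with it; the furniture and walls round the work are solid. World frame = base frame: x ahead of the robot, y to its left, z up, the work surface at z = 0. Lengths are in m, angles in degrees, forces in N, time in s.
With the tool pointing down it reaches from about 0.3 to 0.75 m from the base axis. Payload 8.5 kg.
Tool frame: the origin (TCP) lies on the centre line of the jaws, within the pads' length; the fingertips stand 11 mm ahead of it and the grasp point (between the pads) lies 8 mm behind it; z points along the fingers, y is the line along which they close (so a half turn about z gives the same grasp; the last joint's range is limited). The gripper opens to 85 mm and grips with 20 to 120 N. Pads are 22 mm wide; open, the fingers measure 114 mm over their backs; the gripper's body (76 mm by 85 mm) begins 54 mm behind the grasp point. The pads swing forward as they close: fully open they stand 13 mm farther back than shut.
Start: joints at [-82.523, 21.807, 74.336, -0, 83.858, -12.336], TCP at [0.186, -0.517, 0.242] pointing down, gripper open.
Joint ranges: [-178.18, 178.18], [-50.72, 133.34], [12.68, 142.11], [-81.47, 261.47], [9.98, 163.14], [-165.26, 165.26]. Speed limits (degrees/s): [136.94, 136.94, 180, 180, 180, 180].

INTERFACE

Orientations are given as a 3x3 rotation matrix whose columns are the frame's x, y, z axes.
In Python, from rig import env gives the robot as it stands.
- The arm moves only by the tool nudge_tcp, called after "Call:" by a JSON object that holds its "name" and its "arguments", one argument or row to a line. Schema: {"type":"object","properties":{"deltas":{"type":"array","items":{"type":"array","items":{"type":"number"},"minItems":5,"maxItems":5},"minItems":1,"maxItems":10},"grip_force":{"type":"number"},"only":{"type":"string"},"quiet":{"type":"boolean"},"lines":{"type":"string"}},"required":["deltas"],"additionalProperties":false}. deltas is a list of rows, 1 to 10 of them, each of 5 numbers: dx, dy, dz in shares of the most that a row can go, 1 being 50 mm, then a turn about the tool's z in units of 10 degrees, then the finger opening in m; each row shifts and turns the commanded pose from where the row before left it, along the tool's axes as they then stand; what a row does not reach is not made up. A row lasts 1/10 s, in which the tool goes at most 0.05 m and 8.59 degrees, less where a joint would pass 70% of its speed; a pose out of reach is approached as far as the arm can. The fingers move at their own pace and stop on an object; grip_force is the grip in N (left out, the last holds). Time passes only in rows, so rows that do not move let the fingers close. The tool returns the time, the measured TCP pose, the force, the opening and the grip force at its end. only (a regular expression) keeps the lines of the reply that match it, lines (a string "A,B") keeps lines A to B, and quiet returns only ok. Input that does not fit is refused with a message, and nothing moves.
- env.observe(): the state, without advancing time (a new reading comes with each control period).
- env.get_image(name): name is "scene" or "side" or "wrist"; returns a dict with "pixels" (420x560x3 uint8, red, green, blue), "K" (3x3 intrinsics, pixels), "extrinsics" (4x4, takes a point from world to camera coordinates). Camera axes: x right, y down, z forward; pixel columns grow to the right and rows downward; lengths in m; the calibration is good to about 2 mm. A picture is of the moment at which its call begins. There is no depth.
- env.close_job(): hands the job in; it is judged then, once.
The state is a dict: "time_s": time; "q": joint angles; "qvel": joint speeds; "joint_efforts": joint torques, N m; "position": TCP position; "tool_rot": TCP orientation; "ft_force": force on the tool from outside, world axes, zero at the start; "wrist_torque": the same for the moment, N m; "grip_width": finger opening in m; "gripper_force": force on a finger pad.
Only numpy, scipy, OpenCV 4.12 (cv2) and the standard library are available. Lean on these libraries where they do the work, as an engineer would, in place of code of your own. Each camera call takes 0.05 s, during which the arm holds its last target. There are 200 camera calls.

## Working session

There is one attempt and no reset: what is moved stays moved. The work goes in short steps, Python scripts to look and compute and a tool call to move; the robot and the scene stay as the last step left them, time stands still between calls to the robot, and variables do not carry over. Pictures are saved under pics/ and viewed, at most 10 in all, crops included, and the job is handed in when it is done.

```bash
ls; mkdir -p pics; python3 - <<'E'
from rig import env
import cv2,numpy as np
for n in ["scene","side","wrist"]:
    im=env.get_image(n); cv2.imwrite(f"pics/{n}0.png",im["pixels"][:,:,::-1]); np.savez(f"pics/{n}0.npz",**im)
    E=im["extrinsics"]; print(n,im["K"][0],-E[:3,:3].T@E[:3,3],E[2,:3])
s=env.observe(); print(s["time_s"],s["position"],s["tool_rot"],s["ft_force"],s["grip_width"])
E
```

```text
pics
rig.py
scene [453.05071458   0.         286.36012838] [0.09859869 0.57106192 0.91451737] [ 0.38190487 -0.56537659 -0.73109369]
side [511.4459096    0.         277.52573909] [-0.35115836  0.21882522  1.19766334] [ 0.61845373 -0.18651552 -0.76336554]
wrist [328.85695509   0.         280.89161884] [ 0.25102375 -0.49257143  0.37367767] [-0.25879643 -0.09354726 -0.96139134]
0.15 [ 0.18637375 -0.51725194  0.2418467 ] [[ 9.40816994e-01  3.38914978e-01 -1.43240129e-04]
 [ 3.38914927e-01 -9.40816392e-01  1.09004522e-03]
 [ 2.34669991e-04 -1.07407929e-03 -9.99999396e-01]] [-0.21740964 -0.09695869  0.35206531] 0.08567700645253531
```

View pics/scene0.png

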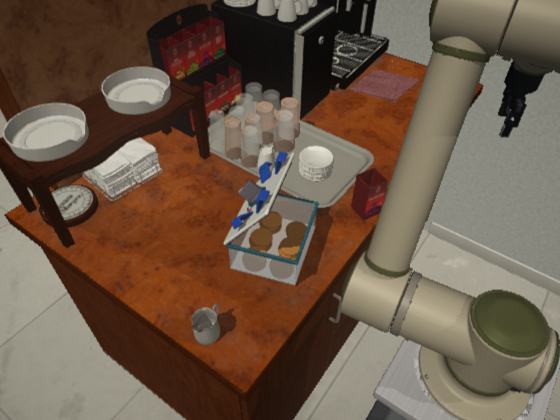

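View pics/side0.png

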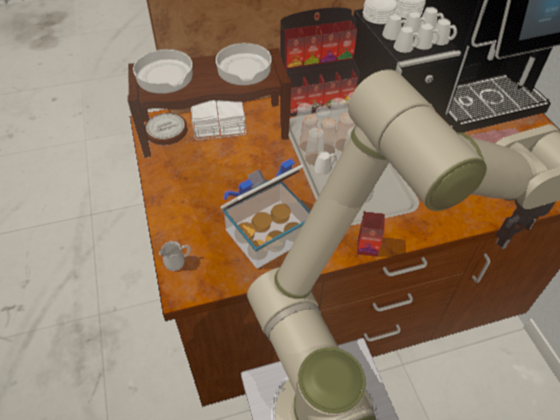

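The scene view shows the box with its teal rim at about x 230–318, y 195–262. The lid is open, with its blue tabs at about (240–285, 155–220), the jug is at (205, 325) and the tea box at (370, 193). The side view shows the rim at about (222–308, 175–250), the jug at (173, 257) and the tea box at (371, 235).

```bash
cat > h.py <<'E'
import cv2,numpy as np
def ray(im,uv):
    E=im["extrinsics"];uv=np.atleast_2d(uv).astype(float)
    d=np.c_[uv,np.ones(len(uv))]@np.linalg.inv(im["K"]).T@E[:3,:3]
    return -E[:3,:3].T@E[:3,3],d
def plane(im,uv,z):
    c,d=ray(im,uv); return c+d*((z-c[2])/d[:,2:])
def proj(im,p):
    p=np.atleast_2d(p);q=(p@im["extrinsics"][:3,:3].T+im["extrinsics"][:3,3])@im["K"].T
    return q[:,:2]/q[:,2:]
def tri(obs):
    A=0;b=0
    for im,uv in obs:
        c,d=ray(im,uv);d=d[0]/np.linalg.norm(d);P=np.eye(3)-np.outer(d,d);A=A+P;b=b+P@c
    return np.linalg.solve(A,b)
def mask(im,lo,hi):
    return cv2.inRange(cv2.cvtColor(im["pixels"],cv2.COLOR_RGB2HSV),lo,hi)
TEAL=((83,80,40),(100,255,255));BLUE=((106,120,60),(125,255,255))
def blobs(m,amin=15):
    n,_,st,ce=cv2.connectedComponentsWithStats(m)
    return [(ce[i].round(1).tolist(),st[i].tolist()) for i in range(1,n) if st[i][4]>=amin]
E
python3 - <<'E'
from h import *
for n in ["scene","side"]:
    im=dict(np.load(f"pics/{n}0.npz"))
    m=mask(im,*TEAL); print(n,"teal",blobs(m)); print("blue",blobs(mask(im,*BLUE)))
    uv=np.argwhere(m[140:290,200:340])[:,::-1]+[200,140]
    p=plane(im,uv,.1)[:,:2].astype(np.float32)
    r=cv2.minAreaRect(p*1000);print(r,cv2.boxPoints(r).round().tolist())
a=cv2.imread("pics/scene0.png")[140:290,195:345];b=cv2.imread("pics/side0.png")[140:290,195:345]
cv2.imwrite("pics/crop0.png",np.hstack([cv2.resize(x,(400,400),interpolation=cv2.INTER_CUBIC) for x in(a,b)]))
E
```

```text
scene teal [([282.1, 239.5], [227, 194, 91, 71, 418])]
blue [([279.6, 160.3], [275, 152, 12, 22, 121]), ([264.5, 171.7], [259, 162, 13, 21, 153]), ([261.1, 198.3], [256, 189, 13, 24, 156]), ([239.3, 219.7], [231, 212, 22, 17, 119])]
((524.842529296875, -17.558509826660156), (166.67723083496094, 212.27224731445312), 16.180322647094727) [[415.0, 61.0], [474.0, -143.0], [634.0, -96.0], [575.0, 108.0]]
side teal [([549.7, 5.5], [541, 0, 19, 15, 190]), ([261.0, 232.8], [223, 210, 81, 40, 200])]
blue [([285.6, 165.7], [277, 160, 17, 16, 92]), ([240.2, 187.8], [225, 180, 27, 19, 119])]
((526.308837890625, -19.662635803222656), (167.11151123046875, 197.1953887939453), 18.390005111694336) [[416.0, 48.0], [478.0, -140.0], [637.0, -87.0], [574.0, 100.0]]
```

View pics/crop0.png

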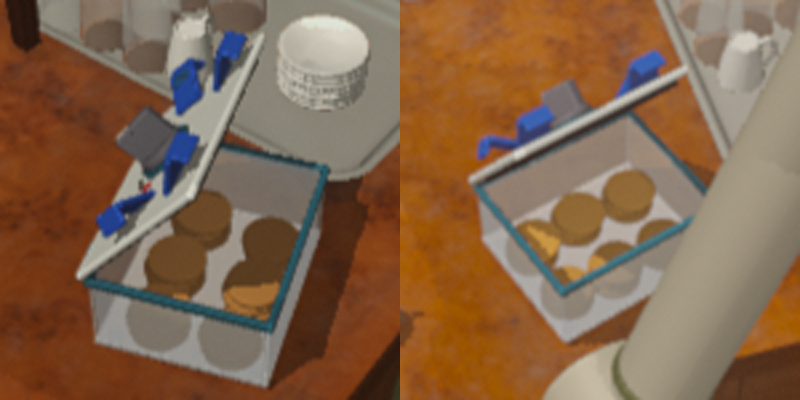

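The crop shows the lid's outer face. In the left half the left side edge runs (80,275)→(195,195) and the front edge (195,195)→(263,35). In the right half the lid is nearly edge-on, with front corners at (473,180) and (688,72).

```bash
python3 - <<'E'
from h import *
sc=dict(np.load("pics/scene0.npz"));sd=dict(np.load("pics/side0.npz"))
f=lambda u,v,k:(np.array([u-400*k,v])/400*150+[195,140])
C=np.array([.5255,-.0185,0]);a=np.radians(17);R=np.array([[np.cos(a),-np.sin(a),0],[np.sin(a),np.cos(a),0],[0,0,1]])
for s,d in [((195,195),(473,180)),((263,35),(688,72))]:
    p=tri([(sc,f(*s,0)),(sd,f(*d,1))]);l=R.T@(p-C)
    print(p.round(3),l.round(3),"angle",np.arctan2(l[2]-.1,.085-l[0]),np.hypot(l[2]-.1,.085-l[0]), (proj(sc,p)-f(*s,0)).round(1))
# tea box, jug rough
for nm,u,v in [("jug",(205,325),(173,257)),("tea",(370,193),(371,235))]:
    print(nm,tri([(sc,u),(sd,v)]).round(3))
E
```

```text
[0.442 0.114 0.285] [-0.041  0.151  0.285] angle 0.9730568822381138 0.22320378178292777 [[2.5 6.1]]
[ 0.551 -0.123  0.232] [-0.006 -0.108  0.232] angle 0.9674311254237341 0.1603179542255648 [[0.2 0.4]]
jug [0.513 0.26  0.024]
tea [ 0.404 -0.282  0.061]
```
Right corner: good (0.16). Left corner mismatch: side crop (473,180) is probably the hinge-left corner seen edge-on (front corner overlapping). Lid angle ~0.97. Front edge at 0.173: box x = .085-.173*cos(.97)=-0.013, z=.1+.143=.243 (+8mm).

The manual's scale: shifts go in shares of 50 mm and turns go in units of 10 degrees. Converting my numbers, -0.04 m is -0.8, 0.04 m is 0.8.

Call:
{"name": "nudge_tcp", "arguments": {
  "deltas": [
    [0, 0, -0.8, 0, 0],
    [0.8, -0.56, -0.2, 0, 0],
    [0.8, -0.56, 0, 0, 0],
    [0.8, -0.56, 0, 0, 0],
    [0.8, -0.56, 0, 0, 0],
    [0.8, -0.56, 0, 0, 0],
    [0.8, -0.56, 0, 0, 0],
    [0.8, -0.56, 0, 0, 0],
    [0.8, -0.56, 0, 0, 0],
    [0.8, -0.56, 0, 0, 0]
  ],
  "grip_force": 30
}}

```text
time_s: 1.15
position: [0.4404, -0.1564, 0.2923]
tool_rot: [[0.941, 0.339, 0.0], [0.339, -0.941, -0.0], [-0.0, 0.0, -1.0]]
ft_force: [0.2, -1.1, 0.8]
grip_width: -0.0002
gripper_force: 0.0
```

Call:
{"name": "nudge_tcp", "arguments": {
  "deltas": [
    [0.8, -0.56, 0, 0, 0],
    [0.8, -0.56, 0, 0, 0],
    [0.6, -0.44, 0, 0, 0],
    [0.4, -0.28, 0, 0, 0],
    [0, 0, 0, 0.28, 0],
    [0, 0, 0, 0, 0]
  ]
}}

```text
time_s: 1.75
position: [0.5309, -0.027, 0.2919]
tool_rot: [[0.956, 0.293, -0.001], [0.293, -0.956, 0.0], [-0.001, -0.0, -1.0]]
ft_force: [0.2, -0.9, -1.1]
grip_width: 0.0003
gripper_force: 0.0
```

```bash
python3 - <<'E'
from rig import env
from h import *
im=env.get_image("wrist"); np.savez("pics/w1.npz",**im);cv2.imwrite("pics/w1.png",im["pixels"][:,:,::-1])
s=env.observe();print(s["position"],s["tool_rot"],s["q"])
E
```

```text
[ 0.53072702 -0.02756672  0.29201767] [[ 9.55870073e-01  2.93788875e-01 -7.07751384e-04]
 [ 2.93789034e-01 -9.55870277e-01  1.29165722e-04]
 [-6.38571060e-04 -3.31395243e-04 -9.99999741e-01]] [-1.57449433e+01  1.81558207e+01  7.16713856e+01 -3.88083725e-03
  9.02138316e+01  5.71701093e+01]
```

View pics/w1.png

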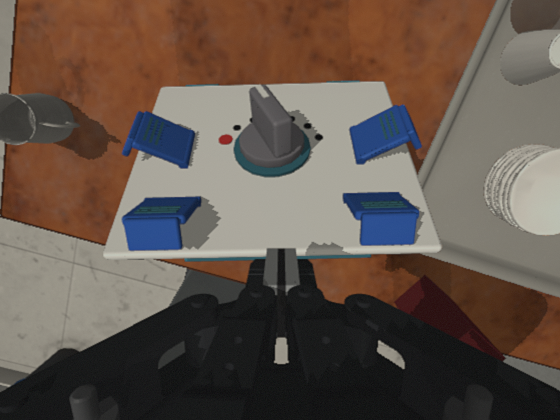

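The wrist view shows the open lid from above. Its corners are at about (162,88), (383,83), (440,250) and (105,257), the four tabs are raised, and the dial is at (272,140). The closed fingertips, at (281,250), hang over the bare front strip.

```bash
python3 - <<'E'
from h import *
im=dict(np.load("pics/w1.npz"))
# refine corners: white lid mask hull
uv=np.array([[105,257],[440,250],[383,83],[162,88]],float)
g=cv2.cvtColor(im["pixels"],cv2.COLOR_RGB2GRAY)
w=cv2.cornerSubPix(g,uv.astype(np.float32).reshape(-1,1,2),(4,4),(-1,-1),(3,30,.01)).reshape(-1,2);print(w)
o=np.array([[-.173,.103,.008],[-.173,-.103,.008],[.003,-.103,.008],[.003,.103,.008]])
for pts in(uv,w.astype(float)):
    ok,rv,tv=cv2.solvePnP(o,pts,im["K"],None)
    E=im["extrinsics"];Rl=E[:3,:3].T@cv2.Rodrigues(rv)[0];t=E[:3,:3].T@(tv[:,0]-E[:3,3])
    x=Rl[:,0];print("hinge",t.round(4),"theta",np.arcsin(-x[2]),"yaw y-axis",np.degrees(np.arctan2(-Rl[0,1],Rl[1,1])),"roll",Rl[2,1])
    a=np.arctan2(-Rl[0,1],Rl[1,1]);print("boxC",t[:2]-.085*np.array([np.cos(a),np.sin(a)]),"edge",(t+Rl@[-.173,0,.008]).round(4))
    print("reproj",(cv2.projectPoints(o,rv,tv,im["K"],None)[0][:,0]-pts).round(1).tolist())
print("tip px",proj(im,[.5307,-.0276,.281]))
E
```

```text
[[102.420166 255.28351 ]
 [441.38812  247.56833 ]
 [383.2301    81.26435 ]
 [160.65347   87.33481 ]]
hinge [0.61   0.0065 0.0954] theta 0.9131800736432589 yaw y-axis 18.339307772458064 roll 0.0011029179613618585
boxC [ 0.52934358 -0.02027014] edge [ 0.5157 -0.025   0.2372]
reproj [[0.0, -0.0], [0.0, 0.0], [0.0, -0.0], [-0.0, 0.0]]
hinge [0.6109 0.0073 0.0966] theta 0.921325486058459 yaw y-axis 18.542247773301398 roll -0.0010019915439308026
boxC [ 0.53027519 -0.01976843] edge [ 0.5177 -0.0238  0.2392]
reproj [[-0.1, 0.1], [0.0, -0.0], [-0.3, -0.0], [0.3, -0.2]]
tip px [[284.28874186 265.06912741]]
```

Converted, 0.03 m is 0.6, 0.015 m is 0.3, -1 degrees is -0.1.

Call:
{"name": "nudge_tcp", "arguments": {
  "deltas": [
    [0.14, -0.17, 0.6, -0.1, 0],
    [0, 0, 0.4, 0, 0],
    [-0.12, 0, 0.4, 0, 0],
    [-0.16, 0, 0.2, 0, 0],
    [-0.2, 0, 0.3, 0, 0],
    [-0.2, 0, 0.3, 0, 0],
    [-0.16, 0, 0.3, 0, 0],
    [-0.12, 0, 0.3, 0, 0],
    [-0.12, 0, 0.3, 0, 0]
  ]
}}

```text
time_s: 2.7
position: [0.4831, -0.0349, 0.1369]
tool_rot: [[0.951, 0.309, 0.0], [0.309, -0.951, -0.0], [0.0, 0.0, -1.0]]
ft_force: [-0.2, 1.1, -0.6]
grip_width: 0.0003
gripper_force: 0.0
```

Call:
{"name": "nudge_tcp", "arguments": {
  "deltas": [
    [-0.12, 0, 0.2, 0, 0],
    [0, 0, 0.1, 0, 0],
    [0, 0, 0, 0, 0]
  ]
}}

```text
time_s: 3.0
position: [0.4779, -0.0364, 0.1221]
tool_rot: [[0.951, 0.309, -0.001], [0.309, -0.951, 0.0], [-0.0, -0.0, -1.0]]
ft_force: [0.0, 0.8, -0.0]
grip_width: -0.0002
gripper_force: 0.0
```

Converted, 0.003 m is 0.06, 0.002 m is 0.04.

Call:
{"name": "nudge_tcp", "arguments": {
  "deltas": [
    [0, 0, 0.06, 0, 0],
    [0, 0, 0.04, 0, 0],
    [0, 0, 0, 0, 0]
  ]
}}

```text
time_s: 3.3
position: [0.4785, -0.0363, 0.1188]
tool_rot: [[0.951, 0.31, 0.002], [0.31, -0.951, -0.001], [0.002, 0.002, -1.0]]
ft_force: [-3.9, -0.1, 13.7]
grip_width: -0.0002
gripper_force: 6.7
```

Call:
{"name": "nudge_tcp", "arguments": {
  "deltas": [
    [0, 0, -0.8, 0, 0],
    [0, 0, -1, 0, 0],
    [-0.4, 0, -1, 0, 0],
    [0, 0, -0.6, 0, 0],
    [0, 0, 0, 0, 0],
    [0, 0, 0, 0, 0]
  ]
}}

```text
time_s: 3.9
position: [0.4603, -0.0417, 0.2839]
tool_rot: [[0.951, 0.309, 0.001], [0.309, -0.951, -0.0], [0.001, 0.001, -1.0]]
ft_force: [0.7, -0.5, 0.4]
grip_width: -0.0002
gripper_force: 0.0
```

```bash
python3 - <<'E'
from rig import env
from h import *
im=env.get_image("wrist"); np.savez("pics/w2.npz",**im);cv2.imwrite("pics/w2.png",im["pixels"][:,:,::-1])
print(env.observe()["position"])
E
```

```text
[ 0.46008682 -0.04167325  0.28299118]
```

View pics/w2.png

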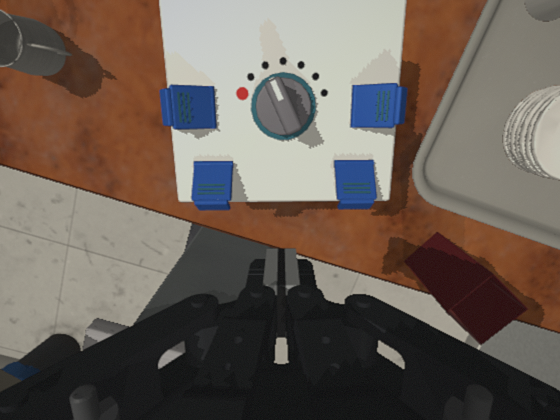

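The lid now lies flat, with front corners at about (178,202) and (390,202). The tabs are raised, with outer edges at (212,208), (355,208), (162,107) and (404,105). The dial at (284,105) has its white line at (276,88), pointing to the second black dot, so it is at position 2. I'll take a second wrist view from a shifted position to get heights.

Call:
{"name": "nudge_tcp", "arguments": {
  "deltas": [
    [0.6, 0.7, 0, 0, 0],
    [0.6, 0.7, 0, 0, 0],
    [0, 0, 0, 0, 0],
    [0, 0, 0, 0, 0]
  ]
}}

```text
time_s: 4.35
position: [0.539, -0.0899, 0.2816]
tool_rot: [[0.951, 0.309, -0.004], [0.309, -0.951, 0.002], [-0.003, -0.003, -1.0]]
ft_force: [0.2, 0.2, 0.4]
grip_width: -0.0001
gripper_force: 0.0
```

```bash
python3 - <<'E'
from rig import env
from h import *
im=env.get_image("wrist"); np.savez("pics/w3.npz",**im);cv2.imwrite("pics/w3.png",im["pixels"][:,:,::-1])
w2=dict(np.load("pics/w2.npz"));w3=im
s=env.observe();print(s["position"])
for w in(w2,w3):
    print("blue",blobs(mask(w,*BLUE),100)); print("red",blobs(mask(w,(0,150,120),(6,255,255))|mask(w,(174,150,120),(180,255,255)),15))
    print("grey dial ring",blobs(mask(w,*TEAL),40))
    g=cv2.cvtColor(w["pixels"],cv2.COLOR_RGB2GRAY)
    print("black",[b for b in blobs(cv2.inRange(g,0,50),15) if b[1][4]<120])
E
```

```text
[ 0.53851737 -0.08946557  0.28235496]
blue [([377.3, 105.1], [351, 83, 56, 45, 2010]), ([188.8, 106.6], [160, 85, 56, 44, 1972]), ([212.2, 184.1], [192, 161, 41, 49, 1662]), ([354.8, 183.0], [335, 160, 41, 49, 1675]), ([13.1, 368.7], [3, 362, 20, 18, 147])]
red [([241.9, 93.0], [237, 88, 11, 11, 98])]
grey dial ring [([283.3, 106.2], [252, 73, 63, 66, 736]), ([377.8, 104.2], [377, 91, 3, 30, 43]), ([382.3, 105.7], [381, 91, 4, 29, 46]), ([387.1, 105.7], [386, 91, 4, 30, 45]), ([179.1, 106.0], [178, 92, 4, 30, 47]), ([183.8, 106.8], [182, 93, 4, 29, 47]), ([188.5, 106.9], [187, 93, 4, 29, 45]), ([354.7, 183.4], [344, 183, 25, 2, 44]), ([211.3, 184.5], [199, 184, 26, 2, 51]), ([356.5, 187.5], [344, 187, 26, 2, 52]), ([210.7, 188.5], [198, 188, 26, 2, 51]), ([357.4, 191.5], [344, 191, 26, 2, 48]), ([212.5, 192.6], [198, 192, 26, 2, 41])]
black [([63.8, 36.7], [56, 31, 16, 12, 39]), ([282.8, 60.
[... 891 characters left out ...]
6, 26, 42]), ([114.3, 176.2], [112, 164, 6, 26, 40]), ([183.3, 181.4], [178, 164, 22, 37, 78]), ([140.7, 246.5], [129, 246, 24, 2, 47])]
black [([322.8, 124.0], [321, 116, 7, 15, 39]), ([60.1, 127.5], [56, 125, 9, 5, 22]), ([205.6, 131.0], [203, 129, 6, 5, 25]), ([188.8, 135.0], [187, 133, 5, 5, 23]), ([222.9, 134.9], [221, 133, 5, 5, 22]), ([175.9, 145.5], [174, 143, 5, 6, 22]), ([237.4, 145.0], [235, 143, 5, 5, 21]), ([142.1, 173.2], [139, 155, 7, 38, 76]), ([246.8, 159.9], [245, 158, 5, 5, 22]), ([91.9, 162.5], [89, 160, 6, 9, 17]), ([97.8, 188.1], [96, 182, 4, 13, 17]), ([16.6, 225.4], [7, 223, 20, 6, 23]), ([51.7, 235.5], [28, 229, 48, 14, 49]), ([440.8, 317.6], [435, 312, 13, 11, 52])]
```

View pics/w3.png

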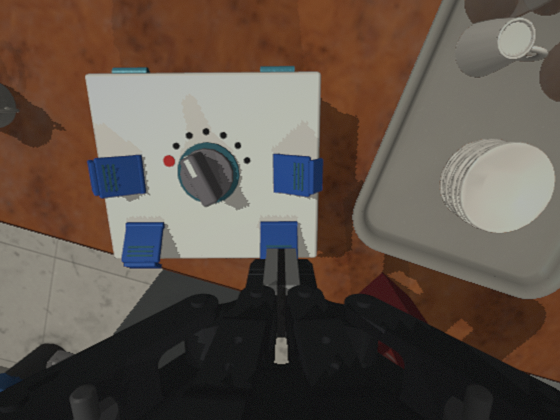

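The second view shows the box whole: lid corners at (87,74), (320,72), (316,257) and (110,258), the red dot at (169,160) and black dots up to (247,160). The dial is at (207,173), and its white line at (189,165) is consistent with position 2 once its height is allowed for.

```bash
python3 - <<'E'
from h import *
a=dict(np.load("pics/w2.npz"));b=dict(np.load("pics/w3.npz"))
A=[(241.9,93),(250.2,76.4),(264.9,64.6),(282.8,60.5),(300.6,64.4),(315.1,75.7),(323.9,92.3)]
B=[(168.6,160.5),(175.9,145.5),(188.8,135),(205.6,131),(222.9,134.9),(237.4,145),(246.8,159.9)]
D=np.array([tri([(a,p),(b,q)]) for p,q in zip(A,B)]);print("dots z",D[:,2].round(4))
D=np.r_[plane(a,A,.108),plane(b,B,.108)];r=np.linalg.norm
M=np.c_[2*D[:,:2],np.ones(14)];s=np.linalg.lstsq(M,(D[:,:2]**2).sum(1),rcond=None)[0]
C=s[:2];ang=np.degrees(np.arctan2(*(D[:,:2]-C).T[::-1]));k=np.tile(np.arange(7),2)
yaw=(ang-(72-24*k));print("C",C,"R",np.sqrt(s[2]+C@C),"yaw",yaw.round(1),yaw.mean())
for n,i,j in[("t4",(377.3,105.1),(296.9,174.3)),("t3",(188.8,106.6),(117.4,175.4)),("t1",(212.2,184.1),(142.4,244))]: print(n,tri([(a,i),(b,j)]).round(4))
c=plane(b,[(87,74),(320,72),(316,257),(110,258)],.108);print("lid centre",c.mean(0),[r(c[i]-c[i-1]).round(3) for i in range(4)])
print("lid centre of plane a front",plane(a,[(178,202),(390,202)],.108).mean(0))
# bar top direction: brightest white line px, wrist a (276,88) at z .15
y=np.radians(yaw.mean());R=np.array([[np.cos(y),-np.sin(y)],[np.sin(y),np.cos(y)]])
for im,q in((a,(276,88)),(b,(189,165))):
    p=plane(im,[q],.15)[0,:2];l=R.T@(p-C);print("pointer",l.round(4),np.degrees(np.arctan2(l[1],l[0])))
for n,x in dict(t1=(-.086,.065),t2=(-.086,-.065),t3=(0,.099),t4=(0,-.099),dial=(0,0)).items(): print(n,(C+R@x).round(4))
E
```

```text
dots z [0.1087 0.1079 0.1091 0.1086 0.1091 0.1089 0.1087]
C [ 0.53160611 -0.0195429 ] R 0.03818883812248223 yaw [18.2 18.4 18.2 18.3 18.6 18.9 18.8 18.5 18.4 18.6 18.6 18.5 18.6 18.5] 18.503516353939492
t4 [ 0.5578 -0.0972  0.1181]
t3 [0.5061 0.0576 0.1179]
t1 [0.4468 0.0216 0.1188]
lid centre [ 0.5318375  -0.01940379  0.108     ] [np.float64(0.174), np.float64(0.202), np.float64(0.174), np.float64(0.208)]
lid centre of plane a front [ 0.44813246 -0.04811784  0.108     ]
pointer [0.013  0.0055] 22.9666912892192
pointer [0.0139 0.0059] 22.858200462111224
t1 [0.4294 0.0148]
t2 [ 0.4707 -0.1085]
t3 [0.5002 0.0743]
t4 [ 0.563  -0.1134]
dial [ 0.5316 -0.0195]
```

Call:
{"name": "nudge_tcp", "arguments": {
  "deltas": [
    [0.32, 0.46, 0.6, -0.05, 0],
    [0, 0, 1, 0, 0],
    [0, 0, 0.8, 0, 0],
    [0, 0, 0.3, 0, 0],
    [0, 0, 0.2, 0, 0],
    [0, 0, 0.18, 0, 0],
    [0, 0, 0.08, 0, 0],
    [0, 0, 0, 0, 0],
    [0, 0, 0, 0, 0]
  ]
}}

```text
time_s: 5.3
position: [0.5615, -0.1067, 0.1263]
tool_rot: [[0.948, 0.318, 0.001], [0.318, -0.948, -0.0], [0.001, 0.0, -1.0]]
ft_force: [-0.2, 0.7, -0.0]
grip_width: -0.0003
gripper_force: 0.0
```

Converted, 0.002 m is 0.04, 0.001 m is 0.02.

Call:
{"name": "nudge_tcp", "arguments": {
  "deltas": [
    [0, 0, 0.04, 0, 0],
    [0, 0, 0.02, 0, 0],
    [0, 0, 0, 0, 0]
  ]
}}

```text
time_s: 5.6
position: [0.5618, -0.1068, 0.1251]
tool_rot: [[0.948, 0.318, 0.003], [0.318, -0.948, -0.001], [0.002, 0.002, -1.0]]
ft_force: [-3.3, 1.0, 15.6]
grip_width: -0.0
gripper_force: 7.6
```

Call:
{"name": "nudge_tcp", "arguments": {
  "deltas": [
    [0, 0, -1, 0, 0],
    [0, 0, -0.3, 0, 0],
    [0, -0.9, 0, 0, 0],
    [0, -0.9, 0, 0, 0],
    [0, -0.9, 0, 0, 0],
    [0, -0.9, 0, 0, 0],
    [0, -0.08, 0, 0, 0],
    [0, 0, 0, 0, 0]
  ]
}}

```text
time_s: 6.4
position: [0.5028, 0.0685, 0.1881]
tool_rot: [[0.948, 0.32, 0.001], [0.32, -0.948, -0.0], [0.001, 0.001, -1.0]]
ft_force: [-0.1, -0.1, 0.2]
grip_width: 0.0001
gripper_force: 0.0
```

Converted, 0.03 m is 0.6, 0.015 m is 0.3.

Call:
{"name": "nudge_tcp", "arguments": {
  "deltas": [
    [0, 0, 0.6, 0, 0],
    [0, 0, 0.3, 0, 0],
    [0, 0, 0.2, 0, 0],
    [0, 0, 0.16, 0, 0],
    [0, 0, 0.04, 0, 0],
    [0, 0, 0, 0, 0]
  ]
}}

```text
time_s: 7.0
position: [0.5029, 0.068, 0.1248]
tool_rot: [[0.949, 0.316, 0.0], [0.316, -0.949, 0.003], [0.001, -0.003, -1.0]]
ft_force: [-9.2, 11.0, 23.9]
grip_width: 0.0
gripper_force: 11.9
```

Call:
{"name": "nudge_tcp", "arguments": {
  "deltas": [
    [0, 0, -1, 0, 0],
    [0, 0, -0.3, 0, 0],
    [-0.8, 0.27, 0, 0, 0],
    [-0.78, 0.27, 0, 0, 0],
    [0, 0, 0, 0, 0],
    [0, 0, 0, 0, 0]
  ]
}}

```text
time_s: 7.6
position: [0.437, 0.0155, 0.1881]
tool_rot: [[0.949, 0.315, 0.001], [0.315, -0.949, -0.0], [0.001, 0.001, -1.0]]
ft_force: [1.0, 0.3, -0.6]
grip_width: 0.0001
gripper_force: 0.0
```

Call:
{"name": "nudge_tcp", "arguments": {
  "deltas": [
    [0, -0.02, 0.6, 0, 0],
    [0, 0, 0.3, 0, 0],
    [0, 0, 0.2, 0, 0],
    [0, 0, 0.16, 0, 0],
    [0, 0, 0.03, 0, 0],
    [0, 0, 0, 0, 0]
  ]
}}

```text
time_s: 8.2
position: [0.4372, 0.0178, 0.1249]
tool_rot: [[0.948, 0.318, 0.002], [0.318, -0.948, -0.001], [0.002, 0.002, -1.0]]
ft_force: [-6.2, 0.7, 19.8]
grip_width: 0.0001
gripper_force: 9.6
```

Call:
{"name": "nudge_tcp", "arguments": {
  "deltas": [
    [0, 0, -1, 0, 0],
    [0, 0, -0.29, 0, 0],
    [0, 0.9, 0, 0, 0],
    [0, 0.9, 0, 0, 0],
    [0, 0.8, 0, 0, 0],
    [0, 0, 0, 0, 0],
    [0, 0, 0, 0, 0]
  ]
}}

```text
time_s: 8.9
position: [0.4779, -0.1059, 0.1876]
tool_rot: [[0.949, 0.316, 0.0], [0.316, -0.949, 0.0], [0.0, -0.0, -1.0]]
ft_force: [-0.2, 0.6, 0.3]
grip_width: 0.0001
gripper_force: 0.0
```

Converted, 0.03 m is 0.6, 0.015 m is 0.3.

Call:
{"name": "nudge_tcp", "arguments": {
  "deltas": [
    [0, 0, 0.6, 0, 0],
    [0, 0, 0.3, 0, 0],
    [0, 0, 0.2, 0, 0],
    [0, 0, 0.14, 0, 0],
    [0, 0, 0.03, 0, 0],
    [0, 0, 0, 0, 0]
  ]
}}

```text
time_s: 9.5
position: [0.4777, -0.1046, 0.1253]
tool_rot: [[0.948, 0.318, 0.001], [0.318, -0.948, 0.0], [0.001, 0.0, -1.0]]
ft_force: [-2.6, 3.0, 7.6]
grip_width: -0.0
gripper_force: 3.5
```

Call:
{"name": "nudge_tcp", "arguments": {
  "deltas": [
    [0, 0, -1, 0, 0],
    [0, 0, -1, 0, 0],
    [0, -0.66, -0.7, 0, 0.085],
    [0, -0.64, -0.4, 0, 0.085],
    [0, 0, 0, 0, 0.085],
    [0, 0, 0, 0, 0.085]
  ]
}}

```text
time_s: 10.1
position: [0.4569, -0.0431, 0.2797]
tool_rot: [[0.948, 0.319, 0.002], [0.319, -0.948, -0.001], [0.001, 0.001, -1.0]]
ft_force: [0.2, -0.6, -0.4]
grip_width: 0.0581
gripper_force: 0.0
```

```bash
python3 - <<'E'
from rig import env
from h import *
im=env.get_image("wrist"); np.savez("pics/w4.npz",**im);cv2.imwrite("pics/w4.png",im["pixels"][:,:,::-1])
s=env.observe();print(s["position"],s["q"],s["grip_width"])
E
```

```text
[ 0.45693867 -0.04366988  0.27891677] [-2.02878970e+01  1.10285060e+01  8.37498495e+01 -5.34348523e-03
  8.52247457e+01  5.11694206e+01] 0.06528258899074497
```

View pics/w4.png

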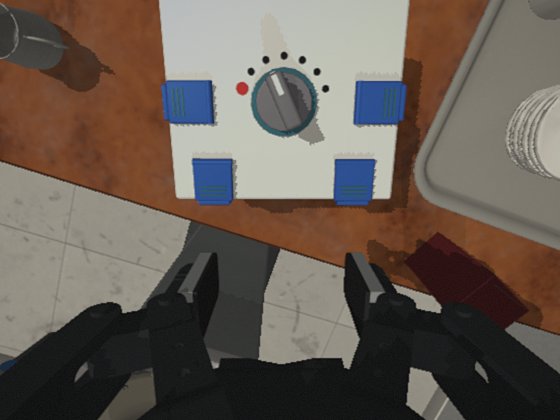

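All four tabs lie flat now, at (190,102), (380,102), (213,181) and (354,181). The dial at (284,101) still points at dot 2. Next I'll grip the bar.

Converted, 0.04 m is 0.8, 0.0385 m is 0.77, -8 degrees is -0.8.

Call:
{"name": "nudge_tcp", "arguments": {
  "deltas": [
    [0.8, 0, 0, 0, 0.06],
    [0.77, 0.02, 0, 0, 0.06],
    [0, 0, 0.6, -0.8, 0.06],
    [0, 0, 0.6, -0.8, 0.06],
    [0, 0, 0.4, -0.8, 0.06],
    [0, 0, 0, 0, 0.06]
  ],
  "grip_force": 30
}}

```text
time_s: 10.75
position: [0.5306, -0.0201, 0.1956]
tool_rot: [[0.737, 0.676, -0.007], [0.676, -0.737, 0.002], [-0.004, -0.006, -1.0]]
ft_force: [-0.8, -0.3, 1.2]
grip_width: 0.0599
gripper_force: 0.0
```

Converted, 0.03 m is 0.6, 0.02 m is 0.4.

Call:
{"name": "nudge_tcp", "arguments": {
  "deltas": [
    [0, 0, 0.6, 0, 0.06],
    [0, 0, 0.4, 0, 0.06],
    [0, 0, 0.18, 0, 0.06],
    [0, 0, 0, 0, 0.06]
  ],
  "grip_force": 30
}}

```text
time_s: 11.15
position: [0.5317, -0.0201, 0.1399]
tool_rot: [[0.739, 0.674, -0.001], [0.674, -0.739, 0.0], [-0.001, -0.001, -1.0]]
ft_force: [0.2, 0.5, 0.4]
grip_width: 0.0598
gripper_force: 0.0
```

Call:
{"name": "nudge_tcp", "arguments": {
  "deltas": [
    [0, 0, 0, 0, 0],
    [0, 0, 0, 0, 0],
    [0, 0, 0, 0, 0],
    [0, 0, 0, 0, 0],
    [0, 0, 0, 0, 0]
  ],
  "grip_force": 30
}}

```text
time_s: 11.65
position: [0.5324, -0.0202, 0.1412]
tool_rot: [[0.737, 0.676, 0.003], [0.676, -0.737, -0.001], [0.001, 0.003, -1.0]]
ft_force: [1.2, -3.6, 6.3]
grip_width: 0.0134
gripper_force: 33.5
```

Converted, -0.002 m is -0.04, 8 degrees is 0.8.

Call:
{"name": "nudge_tcp", "arguments": {
  "deltas": [
    [0, 0, -0.04, 0, 0],
    [0, 0, 0, 0.8, 0],
    [0, 0, 0, 0.8, 0],
    [0, 0, 0, 0.8, 0],
    [0, 0, 0, 0.8, 0],
    [0, 0, 0, 0.8, 0],
    [0, 0, 0, 0.8, 0],
    [0, 0, 0, 0, 0],
    [0, 0, 0, 0, 0]
  ],
  "grip_force": 30
}}

```text
time_s: 12.55
position: [0.5325, -0.02, 0.142]
tool_rot: [[0.995, -0.096, 0.002], [-0.096, -0.995, -0.0], [0.002, 0.0, -1.0]]
ft_force: [6.1, -1.5, -5.4]
grip_width: 0.0133
gripper_force: 32.0
```

```bash
python3 -c "
from rig import env
print(env.observe()['wrist_torque'])"
```

```text
[-0.37270167 -1.02101712  0.00325352]
```

Yaw is −5.5°, which is position 4 relative to the box. Next I'll release, retreat and look.

Converted, -0.05 m is -1, -0.04 m is -0.8.

Call:
{"name": "nudge_tcp", "arguments": {
  "deltas": [
    [0, 0, 0, 0, 0.06],
    [0, 0, 0, 0, 0.06],
    [0, 0, 0, 0, 0.06],
    [0, 0, 0, 0, 0.06],
    [0, 0, -0.4, 0, 0.06],
    [0, 0, -0.8, 0, 0.06],
    [0, 0, -1, 0, 0.06],
    [-0.8, 0, -0.6, 0, 0.06],
    [-0.8, 0, 0, 0, 0.06],
    [0, 0, 0, 0, 0.06]
  ]
}}

```text
time_s: 13.55
position: [0.4484, -0.0111, 0.2833]
tool_rot: [[0.995, -0.095, 0.0], [-0.095, -0.995, -0.0], [0.0, 0.0, -1.0]]
ft_force: [0.1, -0.4, -0.2]
grip_width: 0.06
gripper_force: 0.0
```

```bash
python3 - <<'E'
from rig import env
from h import *
im=env.get_image("wrist"); np.savez("pics/w5.npz",**im);cv2.imwrite("pics/w5.png",im["pixels"][:,:,::-1])
E
```

```text
(no output)
```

View pics/w5.png

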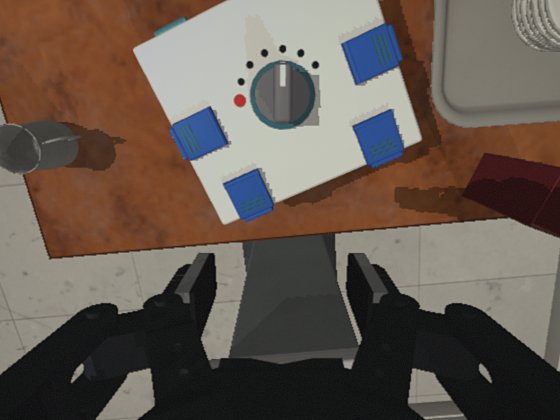

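The white line at (283,72) points at the fourth black dot (282,48). All four tabs are flat, the lid is shut, and the gripper is clear of everything.

```bash
python3 -c "
from rig import env
print(env.close_job())"
```

```text
the job is handed in; nothing more can be done
None
```

The lid is shut, all four tabs are pressed flat, the dial is at position 4, I left the jug, saucers and tea box untouched, and the job was handed in at about 13.6 s of robot time; the hand-in returned no verdict.

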